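# Bed mast tubes in the V-cradle and chock both layers

### The arm

A 6-joint arm with a two-finger parallel gripper is mounted at the origin on the work surface. World frame = base frame: x ahead of the robot, y to its left, z up, the work surface at z = 0. Lengths are in mm, angles in degrees, forces in N, time in s.
With the tool pointing down it reaches from about 425 to 1125 mm from the base axis. Payload 14.9 kg.
Tool frame: the origin (TCP) lies at the very end of the fingers, on their centre line; the grasp point (between the pads) lies r.tcp_to_grasp behind it (r.tcp_to_grasp is the distance from the TCP to the grasp point, in mm); x points along the fingers, z is the direction in which the jaws open and shut, and the axes are right-handed (so a half turn about x gives the same grasp; the last joint's range is limited). The gripper opens to 91 mm and grips with 3 to 60 N. Pads are 32 mm wide; open, the fingers measure 118 mm over their backs; the gripper's body (76 mm by 178 mm) begins 60 mm behind the grasp point.
Start: joints at [-1.908, 21.709, 99.362, -0, 58.929, -1.908], TCP at [700.013, -0.006, 213.932] pointing down, gripper open.
Joint ranges: [-158.91, 158.91], [-42.39, 125.64], [0.06, 152.35], [-60.88, 240.88], [17.5, 164.5], [-176.32, 176.32]. Speed limits (degrees/s): [108.29, 108.29, 136.94, 180, 180, 180].

### API

Orientations are given as a 3x3 rotation matrix whose columns are the frame's x, y, z axes.
In Python, from plant import r, eyes, ticket gives the robot as it stands.
- The arm moves only by the tool jog_arm, never from a script. Its argument "steps" is a list of rows, each a list of 7 numbers: the turn, a rotation vector about the tool's x, y, z in degrees, then the shift along the tool's x, y, z in m, then the gripper command: -1 is shut, 1 is fully open, values between are in proportion. A call has 1 to 8 rows; each row is the pose to reach, as a shift and turn from the pose commanded when the call began, along the tool's axes at that moment; what a row does not reach only later rows make up. A row lasts 1/8 s, in which the tool goes at most 62.5 mm and 10.7 degrees, less where a joint would pass 70% of its speed; a pose out of reach is approached as far as the arm can. A call with a gripper value outside its range is refused whole. The fingers move at their own pace and stop on an object; "newtons" is the grip in N (left out, the last holds). Time passes only in rows, so rows that repeat a pose let the fingers close. It gives the time, the measured TCP pose, the force and the opening at its end, in the units of the state.
- r.read_state(): the state, without advancing time (a new reading comes with each control period).
- eyes.grab_frame(name): name is "scene" or "side" or "wrist"; returns the picture (420x560x3 uint8, blue, green, red); there is no depth.
- eyes.camera_model(name): a dict with "K" (3x3 intrinsics, pixels), "k1" (the pictures are not rectified: a ray, as slopes to the right and down, at radius r is drawn at 1 + k1 r^2 times it, then the intrinsics apply), "R" (3x3) and "t" (3): a world point X has camera coordinates R X + t. Camera axes: x right, y down, z forward; pixel columns grow to the right and rows downward; lengths in mm; the calibration is good to about 2 mm. A picture is of the moment at which its call begins: read the wrist's pose just before it. camera_model takes no time and is no camera call; for the wrist camera it gives the pose at the moment of the call.
- ticket.job_done(): hands the job in, once; it reports no verdict.
The state is a dict: "clock": time; "q": joint angles; "dq": joint speeds; "effort": joint torques, N m; "tcp_pos": TCP position; "orientation": TCP orientation; "ft_force": force on the tool from outside, world axes, zero at the start; "torque": the same for the moment, N m; "grip_width": finger opening in mm.
Only numpy, scipy, OpenCV 4.12 (cv2) and the standard library are available. Lean on these libraries where they do the work, as an engineer would, in place of code of your own. Each camera call takes 0.05 s, during which the arm holds its last target. There are 200 camera calls.

### The job

Stow the three mast tubes in the V-cradle stand: lay the loose black-capped tube gently on the bed between the one already there (do not lift that one) and the yellow chock, then push the chock all the way home so that it rolls both snug against the fixed cheeks. Next set the orange-capped tube down gently in the groove on top of them, and last chock it with the red keeper plate, lowered gently over the two pins until it sits flush on both posts. Leave the other things on the bench where they are.

Things in the scene. Friction and masses are not known exactly. Their poses are not given: they have to be found in the camera images.
- stand: fixed V-cradle stand; plywood base 215 mm along own x, own y from -80 to +160 mm, 12 mm thick; origin on the bench under the middle of the finished stack. Tubes lie along x across two blue ribs (x = +-35 mm, tops level 30 mm above the bench); fixed blue cheeks, 70 degrees steep, rise 27 mm from the bed at y = -29 mm. The snug lower layer has its tube axes at y = -17 and +17 mm, 47 mm above the bench
- chock (a joint): travel of the yellow sliding chock in m, 0 = fully open; it slides towards the stand's -y (to the fixed cheeks), friction about 5 N, stays where it is left. Its stop, where the lower layer is just snug, is at 0.070. The toes of its two wedges (over the ribs, 27 mm high) are at stand y = 99 mm less the travel, its push plate 35 mm farther back; between the ribs there are 50 mm free
- push_face (a point): middle of the chock's flat upright back face, which looks to the stand's +y; face 90 mm along the stand's x, from 31.5 to 74.5 mm above the bench, point 60 mm above it. Push it towards the stand's -y
- groove (a point): where the middle of the top tube must lie: in the groove on the snug lower layer, 76.4 mm above the bench, midway between the posts (148 mm between them); its axes are the stand's axes
- pin_near (a point): foot of a steel locating pin (10 mm in diameter, 22 mm high, upper 8 mm tapering) on the flat shoulder of a grey post, 95 mm above the bench; the post is 24 mm along the stand's x and 34 mm along its y, centred at stand x = -86 mm, y = 0
- pin_far (a point): foot of the other pin, same sizes, stand x = +86 mm, y = 0
- tube_a: aluminium tube with black domed end caps and bands, 34 mm in diameter, 130 mm long over the domes (the straight part is 96 mm), about 0.22 kg; origin in the middle of its axis, own x along the tube; lies loose on the bed, roughly along the stand's x, between the posts
- tube_b: aluminium tube with black domed end caps and bands, 34 mm in diameter, 130 mm long over the domes (the straight part is 96 mm), about 0.22 kg; origin in the middle of its axis, own x along the tube; lies loose on the open bench; it can roll. It belongs on the bed between tube_a and the chock
- tube_top: aluminium tube with orange domed end caps and bands, 34 mm in diameter, 130 mm long over the domes (the straight part is 96 mm), about 0.22 kg; origin in the middle of its axis, own x along the tube; lies loose on the open bench; it can roll
- keeper: red keeper plate lying the right way up, about 0.28 kg: plate 200 mm along own x, 50 mm along y, 6 mm thick, on two rails (110 mm along x, inner faces at y = +-19 mm, 12 mm high) that straddle the top tube; through holes 14 mm wide at x = +-86 mm, y = 0. Origin between the rails' lower edges, 12 mm below the plate's underside; seated it is 83 mm above the bench. Fits either way round
- keeper_grip (a point): middle of the keeper's black upright grip block, 34 mm above the keeper's origin; the block is 60 mm along the keeper's x, 16 mm thick along its y, from 18 to 48 mm above the origin
- mug: bystander, leave alone: blue mug, 80 mm wide, 92 mm high, origin under its centre
- mouse: bystander, leave alone: grey round mouse, 62 mm wide, 34 mm high, origin under its centre
- meter: bystander, leave alone: yellow measuring instrument standing upright, 36 x 66 mm, 130 mm high, origin under its centre
- jar: bystander, leave alone: amber jar with blue cap, 52 mm wide, 85 mm high, origin under its centre
- driver: bystander, leave alone: screwdriver lying flat, 190 mm long along its own x, origin under its middle
- handheld: bystander, leave alone: black handheld radio standing upright, 55 x 30 mm, 150 mm high plus a 70 mm aerial, origin under its centre
- tray: bystander, leave alone: green divided parts tray, 120 x 90 mm, 30 mm high, origin under its centre

How it is judged:
By the outcome, as a careful person would: the job done as asked, in the order asked, and still so for the second after the job is handed in, with the robot touching nothing.
It also fails if it takes over 72 s, if anything falls off the work surface, if the arm or the gripper's body presses on something with over 40 N, if the wrist force passes 120 N, or if a joint passes its speed limit or range.

## Working session

There is one attempt and no reset: what is moved stays moved. The work goes in short steps, Python scripts to look and compute and a tool call to move; the robot and the scene stay as the last step left them, time stands still between calls to the robot, and variables do not carry over. Pictures are saved under pics/ and viewed, about 8 in all and at most 12, crops included, and the job is handed in when it is done.

Besides the shell and the picture viewer there is one more tool, called after "Call:" as name(argument=value, ...), one argument or row to a line, values as JSON. jog_arm: Moves the arm, as the interface text tells. Its arguments: {"type":"object","properties":{"steps":{"type":"array","items":{"type":"array","items":{"type":"number"}}},"newtons":{"type":"number"}},"required":["steps"]}

```bash
mkdir -p pics; ls
python3 - <<'E'
from plant import r,eyes
import cv2,numpy as np
s=r.read_state();print(s['clock'],r.tcp_to_grasp,s['tcp_pos'],s['orientation'])
a=[]
for n in ['scene','side','wrist']:
    m=eyes.camera_model(n);print(n,m)
    im=eyes.grab_frame(n);cv2.imwrite(f'pics/{n}0.png',im)
E
```

```text
pics
0.0 18.8 [6.99590810e+02 3.96270672e-03 2.13283063e+02] [[-1.11521415e-03 -1.09023111e-05  9.99999378e-01]
 [ 4.31311658e-05  9.99999999e-01  1.09504184e-05]
 [-9.99999377e-01  4.31433510e-05 -1.11521368e-03]]
scene {'K': array([[481.99676891,   0.        , 275.45925621],
       [  0.        , 481.99676891, 198.84407311],
       [  0.        ,   0.        ,   1.        ]]), 'k1': -0.16650583997863083, 'R': array([[ 0.75659718,  0.65354583,  0.02094175],
       [ 0.47834117, -0.53136236, -0.69917363],
       [-0.44581436,  0.5390101 , -0.71464514]]), 't': array([-457.39575724, -194.5535714 , 1780.45329273])}
side {'K': array([[391.77243431,   0.        , 283.88125319],
       [  0.        , 391.77243431, 209.79785615],
       [  0.        ,   0.        ,   1.        ]]), 'k1': -0.03697020105263575, 'R': array([[ 0.96394024, -0.26606223,  0.00548709],
       [-0.12965492, -0.48754477, -0.86341745],
       [ 0.23239797,  0.8315714 , -0.5044603 ]]), 't': array([-527.40414115,  157.65439634,  886.31596713])}
wrist {'K': array([[313.66955349,   0.        , 283.68074261],
       [  0.        , 313.66955349, 206.38973857],
       [  0.        ,   0.        ,   1.        ]]), 'k1': -0.032420370398395966, 'R': array([[ 9.99999241e-01,  6.26050967e-04, -1.06121674e-03],
       [ 8.68908560e-04, -9.68977043e-01,  2.47149216e-01],
       [-8.73566654e-04, -2.47149950e-01, -9.68976852e-01]]), 't': array([-698.82233005,  -27.94419019,  390.59891772])}
```

View pics/scene0.png

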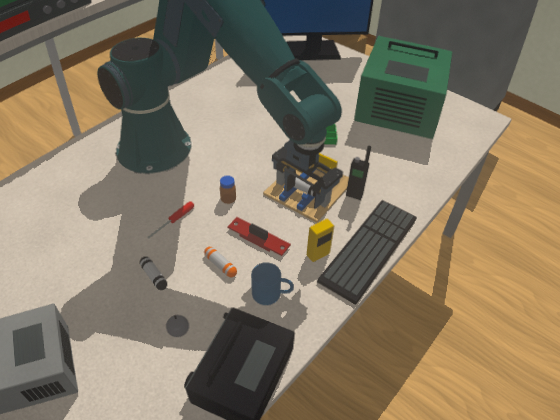

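View pics/side0.png

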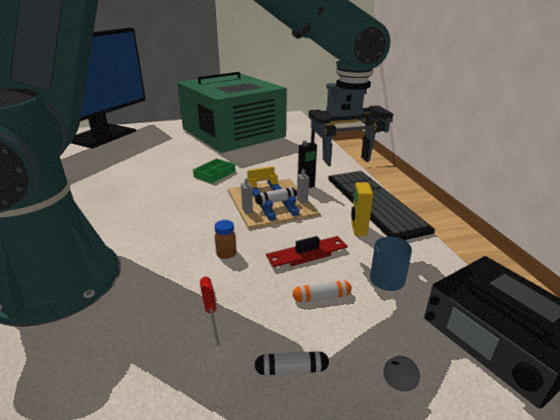

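View pics/wrist0.png

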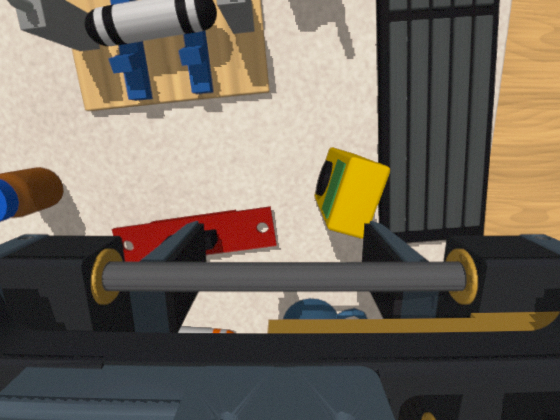

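```bash
cat > h.py <<'E'
import cv2,numpy as np
from plant import r,eyes
def ray(m,p):
    K=m['K'];d=np.array([(p[0]-K[0,2])/K[0,0],(p[1]-K[1,2])/K[1,1]]);u=d.copy()
    for _ in range(20):u=d/(1+m['k1']*(u@u))
    return -m['R'].T@m['t'], m['R'].T@np.array([u[0],u[1],1])
def onz(m,p,z):
    c,d=ray(m,p);return c+d*(z-c[2])/d[2]
def proj(m,X):
    c=m['R']@np.asarray(X,float)+m['t'];u=c[:2]/c[2];u=u*(1+m['k1']*(u@u))
    return m['K'][:2,:2]@u+m['K'][:2,2]
def tri(l):
    A=np.zeros((3,3));b=np.zeros(3)
    for m,p in l:
        c,d=ray(m,p);d/=np.linalg.norm(d);P=np.eye(3)-np.outer(d,d);A+=P;b+=P@c
    return np.linalg.solve(A,b)
def blobs(im,lo,hi,amin=30):
    k=cv2.inRange(cv2.cvtColor(im,cv2.COLOR_BGR2HSV),np.array(lo),np.array(hi))
    n,l,s,c=cv2.connectedComponentsWithStats(k)
    return k,[(c[i].round(1),s[i]) for i in range(1,n) if s[i][4]>=amin]
E
python3 - <<'E'
from h import *
S=eyes.camera_model('scene');D=eyes.camera_model('side')
for n,ps,pd,z in [('topL',(206,250),(296,295),17),('topR',(234,272),(349,289),17),('b1',(144,259),(259,364),17),('b2',(162,285),(325,362),17),('keeper',(259,232),(307,244),35),('cock',(322,160),(262,174),60),('meter',(320,225),(363,187),130),('mug',(266,270),(391,245),92),('jar',(228,182),(225,227),85),('radio',(357,165),(307,150),150),('mouse',(177,325),(402,373),20),('drv',(180,212),(208,295),12)]:
    print(n,onz(S,ps,z).round(),onz(D,pd,z).round())
E
```

```text
topL [ 514. -212.   17.] [ 515. -211.   17.]
topR [ 632. -214.   17.] [ 630. -223.   17.]
b1 [ 403. -359.   17.] [ 403. -360.   17.]
b2 [ 513. -382.   17.] [ 515. -386.   17.]
keeper [594. -66.  35.] [587. -65.  35.]
cock [552. 304.  60.] [558. 300.  60.]
meter [760.   8. 130.] [761.  11. 130.]
mug [ 731. -188.   92.] [ 736. -192.   92.]
jar [410.  -8.  85.] [398. -16.  85.]
radio [705. 271. 150.] [685. 243. 150.]
mouse [ 641. -439.   20.] [ 631. -444.   20.]
drv [ 336. -159.   12.] [ 337. -158.   12.]
```

Call:
jog_arm(
  steps=[
    [0,0,0,-0.03,0.04,-0.045,1],
    [0,0,0,-0.06,0.08,-0.09,1],
    [0,0,0,-0.086,0.11,-0.135,1],
    [0,0,0,-0.086,0.11,-0.135,1],
    [0,0,0,-0.086,0.11,-0.135,1],
  ],
)

```text
clock: 0.78
tcp_pos: [565.1, 110.1, 300.1]
orientation: [[0.001, -0.001, 1.0], [0.0, 1.0, 0.001], [-1.0, 0.0, 0.001]]
ft_force: [0.1, -1.0, -0.4]
grip_width: 91.6
```

Run:
```python
from h import *
import pickle
s=r.read_state();print(s['clock'],s['tcp_pos'])
m=eyes.camera_model('wrist');im=eyes.grab_frame('wrist')
pickle.dump((m,im),open('w1.pkl','wb'))
cv2.imwrite('pics/w1.png',cv2.resize(im[:240],None,fx=1.4,fy=1.4,interpolation=cv2.INTER_CUBIC))
```

```text
0.775 [565.0752834  110.12099106 300.07772935]
```

View pics/w1.png

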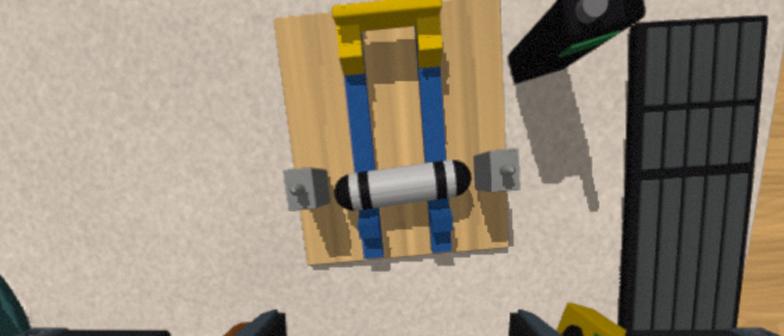

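Run:
```python
from h import *
import pickle
m,im=pickle.load(open('w1.pkl','rb'))
a=im[110:160,195:240];b=im[100:150,335:380]
cv2.imwrite('pics/w1p.png',cv2.resize(np.hstack([a,b]),None,fx=8,fy=8,interpolation=cv2.INTER_NEAREST))
g=lambda u,v,z:onz(m,(u/1.4,v/1.4),z).round(1)
print('base',g(309,266,12),g(509,247,12),g(276,18,12))
print('pins',g(297,188,117),g(508,168,117))
print('tubeA',g(337,192,47),g(470,177,47),'toe',g(352,74,31),g(430,66,31),g(352,70,57),'plate',g(334,24,74),g(441,15,74), g(334,12,74),g(441,3,74))
hsv=cv2.cvtColor(im,cv2.COLOR_BGR2HSV)
k=cv2.inRange(hsv,(20,120,80),(35,255,255));k[:, :150]=0;k[80:]=0
print(cv2.boundingRect(k))
```

```text
base [470.6  88.   12. ] [682.8 108.7  12. ] [449.9 327.   12. ]
pins [485.5 171.7 117. ] [651.1 187.3 117. ]
tubeA [507.6 166.3  47. ] [632.9 180.3  47. ] toe [522.6 273.2  31. ] [594.7 280.2  31. ] [525.1 270.9  57. ] plate [512.7 302.3  74. ] [600.1 309.1  74. ] [512.9 311.3  74. ] [599.9 318.   74. ]
(237, 0, 84, 55)
```

View pics/w1p.png

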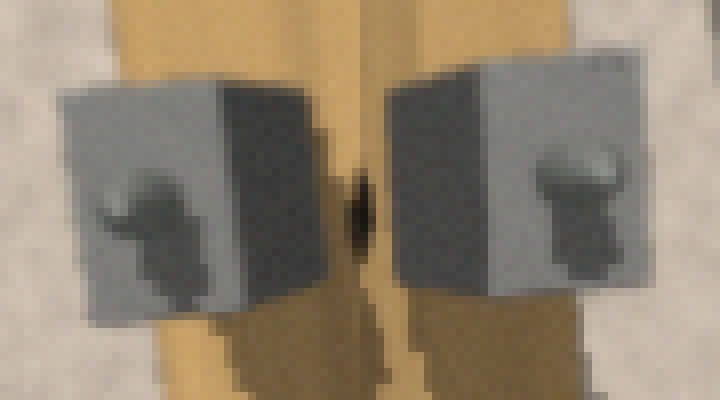

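Run:
```python
from h import *
import pickle
m,im=pickle.load(open('w1.pkl','rb'))
n=onz(m,(213.7,134.7),95);f=onz(m,(360.2,121.2),95)
d=f-n;print(n,f,np.linalg.norm(d),np.degrees(np.arctan2(d[1],d[0])),(n+f)/2)
b=[onz(m,(u/1.4-.15,v/1.4-.15),12) for u,v in [(309,266),(509,247),(276,18)]]
e=b[1]-b[0];print(np.linalg.norm(e),np.degrees(np.arctan2(e[1],e[0])))
t=np.arctan2(d[1],d[0]);X=np.array([np.cos(t),np.sin(t),0]);Y=np.array([-X[1],X[0],0])
print('org from base',(b[0]+b[1])/2+80*Y)
o=(n+f)/2
for u,v,z in [(337,192,47),(470,177,47),(352,74,31),(430,66,31),(334,24,74.5),(441,15,74.5),(334,12,74.5),(441,3,74.5)]:
    p=onz(m,(u/1.4-.15,v/1.4-.15),z)-o;print((X@p).round(1),(Y@p).round(1))
```

```text
[482.38271211 170.73058725  95.        ] [653.48492676 186.34011528  95.        ] 171.81276210995233 5.212622225642161 [567.93381943 178.53535126  95.        ]
213.1631140102329 5.576502826475039
org from base [569.22769047 178.22532353  12.        ]
-61.3 -6.5
64.7 -3.9
-36.7 98.6
35.7 99.0
-43.9 128.3
43.7 127.1
-42.8 137.2
44.3 136.0
```

Call:
jog_arm(
  steps=[
    [10,0,0,0,-0.045,-0.02,1],
    [20,0,0,0,-0.09,-0.04,1],
    [30,0,0,0,-0.135,-0.06,1],
    [40,0,0,0,-0.18,-0.08,1],
    [50,0,0,0,-0.225,-0.1,1],
    [60,0,0,0,-0.27,-0.12,1],
    [70,0,0,0,-0.315,-0.14,1],
    [80,0,0,0,-0.36,-0.155,1],
  ],
)

```text
clock: 1.82
tcp_pos: [409.0, -252.4, 299.2]
orientation: [[-0.001, 0.986, 0.167], [0.001, 0.167, -0.986], [-1.0, -0.001, -0.001]]
ft_force: [0.5, -0.0, -1.0]
grip_width: 91.3
```

Call:
jog_arm(
  steps=[
    [10,0,0,0,0,0,1],
    [10,0,0,0,0,0,1],
    [10,0,0,0,0,0,1],
  ],
)

```text
clock: 2.2
tcp_pos: [410.1, -250.1, 299.4]
orientation: [[-0.001, 1.0, 0.004], [0.0, 0.004, -1.0], [-1.0, -0.001, -0.0]]
ft_force: [-0.4, -0.2, -0.3]
grip_width: 91.0
```

Run:
```python
from h import *
import pickle
s=r.read_state();print(s['clock'],s['tcp_pos'],s['q'])
m=eyes.camera_model('wrist');im=eyes.grab_frame('wrist')
pickle.dump((m,im),open('w2.pkl','wb'))
cv2.imwrite('pics/w2.png',cv2.resize(im[:300],None,fx=1.4,fy=1.4,interpolation=cv2.INTER_CUBIC))
m1,i1=pickle.load(open('w1.pkl','rb'));print('radio',onz(m1,(512/1.4,80/1.4),0))
```

```text
2.2 [ 410.09406863 -250.10769613  299.44675997] [-3.41580439e+01 -4.83815197e+00  1.20487804e+02 -8.22783943e-04
  6.44004470e+01  5.56159743e+01]
radio [ 6.78896470e+02  2.74805380e+02 -5.68434189e-14]
```

View pics/w2.png

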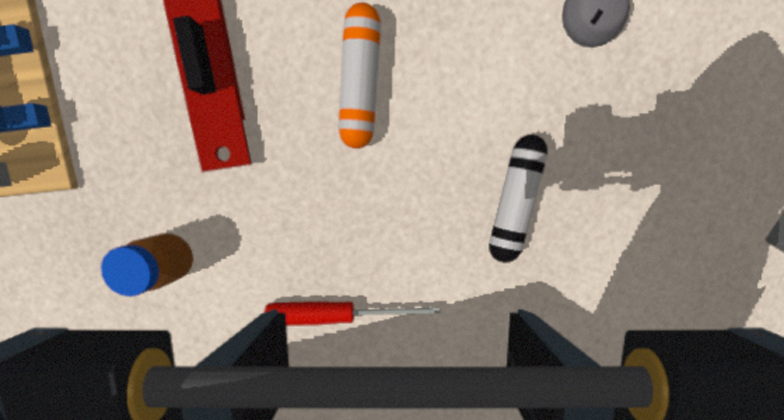

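Run:
```python
from h import *
import pickle
m,im=pickle.load(open('w2.pkl','rb'))
g=lambda u,v,z:onz(m,(u/1.4-.15,v/1.4-.15),z)
def seg(n,a,b):
    d=b-a;print(n,((a+b)/2).round(1),np.linalg.norm(d).round(1),np.degrees(np.arctan2(d[1],d[0])).round(1))
seg('b',g(504,262,17),g(533,135,17))
seg('top',g(356,148,17),g(362,3,17))
# keeper block top edges right: far end & near end, z=48
seg('blk topL',g(200,91,48),g(176,18,48)); seg('blk topR',g(212,88,48),g(188,15,48))
seg('plate R edge z18',g(251,162,18),g(218,2,18))
print('hole',g(223,154,18)); p=g(223,154,18)
# bands: tube white-band centers via black/orange centroids
for lo,hi,box in [((5,150,120),(18,255,255),(235,290,0,110)),]:
    k=cv2.inRange(cv2.cvtColor(im,cv2.COLOR_BGR2HSV),np.array(lo),np.array(hi))
    ys,xs=np.nonzero(k[0:112,230:285]);xs+=230;
    for lo,hi in [(0,50),(50,112)]:
        s=(ys>=lo)&(ys<hi);print('orange',xs[s].mean(),ys[s].mean())
```

```text
b [ 456.5 -372.2   17. ] 129.0 -9.3
top [ 571.4 -212.    17. ] 129.6 -3.4
blk topL [584.5 -63.   48. ] 62.3 14.8
blk topR [586.8 -74.   48. ] 62.1 15.1
plate R edge z18 [565.3 -92.7  18. ] 145.6 8.4
hole [501.00808497 -75.75309438  18.        ]
orange 258.1501272264631 16.015267175572518
orange 253.87317073170732 91.08048780487805
```

Call:
jog_arm(
  steps=[
    [5,0,0,0.04,0.02,0.05,1],
    [9.3,0,0,0.09,0.04,0.1,1],
    [9.3,0,0,0.14,0.0465,0.122,1],
    [9.3,0,0,0.19,0.0465,0.122,1],
    [9.3,0,0,0.24,0.0465,0.122,1],
    [9.3,0,0,0.28,0.0465,0.122,1],
    [9.3,0,0,0.294,0.0465,0.122,1],
    [9.3,0,0,0.294,0.0465,0.122,1],
  ],
)

```text
clock: 3.25
tcp_pos: [456.7, -371.8, 5.9]
orientation: [[-0.001, 0.987, -0.16], [0.0, -0.16, -0.987], [-1.0, -0.001, -0.0]]
ft_force: [0.3, -0.3, -0.6]
grip_width: 91.3
```

Call:
jog_arm(
  steps=[
    [0,0,0,0,0,0,-1],
    [0,0,0,0,0,0,-1],
    [0,0,0,0,0,0,-1],
    [0,0,0,0,0,0,-1],
    [0,0,0,0,0,0,-1],
  ],
  newtons=20,
)

```text
clock: 3.88
tcp_pos: [456.5, -372.0, 6.1]
orientation: [[0.0, 0.987, -0.162], [-0.0, -0.162, -0.987], [-1.0, 0.0, 0.0]]
ft_force: [0.1, -0.2, -0.4]
grip_width: 44.3
```

Call:
jog_arm(
  steps=[
    [0,0,0,0,0,0,-1],
    [0,0,0,0,0,0,-1],
    [0,0,0,0,0,0,-1],
    [0,0,0,-0.03,0,0,-1],
    [0,0,0,-0.08,0,0,-1],
    [0,0,0,-0.13,0,0,-1],
    [0,0,0,-0.18,0,0,-1],
    [0,0,0,-0.18,0,0,-1],
  ],
)

```text
clock: 4.88
tcp_pos: [458.0, -373.3, 189.6]
orientation: [[0.005, 0.987, -0.162], [-0.004, -0.162, -0.987], [-1.0, 0.005, 0.003]]
ft_force: [0.7, -0.4, -2.5]
grip_width: 33.7
```

Run:
```python
from h import *
s=r.read_state();print(s['clock'],s['tcp_pos'],s['ft_force'])
m=eyes.camera_model('wrist');im=eyes.grab_frame('wrist')
cv2.imwrite('pics/w3.png',np.hstack([im[150:,100:460],cv2.resize(eyes.grab_frame('side')[200:420,150:400],(307,270))]))
m,_=__import__('pickle').load(open('w2.pkl','rb')) 
import pickle
# keeper holes from wrist0 model
K0=dict(m);K0['R']=np.array([[ 9.99999241e-01,  6.26050967e-04, -1.06121674e-03],[ 8.68908560e-04, -9.68977043e-01,  2.47149216e-01],[-8.73566654e-04, -2.47149950e-01, -9.68976852e-01]]);K0['t']=np.array([-698.82233005,  -27.94419019,  390.59891772])
a=onz(K0,(128,245),15);b=onz(K0,(263,228),15);d=b-a;print(a,b,(a+b)/2,np.linalg.norm(d),np.degrees(np.arctan2(d[1],d[0])))
```

```text
4.875 [ 458.00314182 -373.33882972  189.617181  ] [ 0.67166698 -0.41713559 -2.4997103 ]
[501.54348409 -75.07281078  15.        ] [673.26022632 -52.02824521  15.        ] [587.40185521 -63.55052799  15.        ] 173.25614437822594 7.6434853916268395
```

View pics/w3.png

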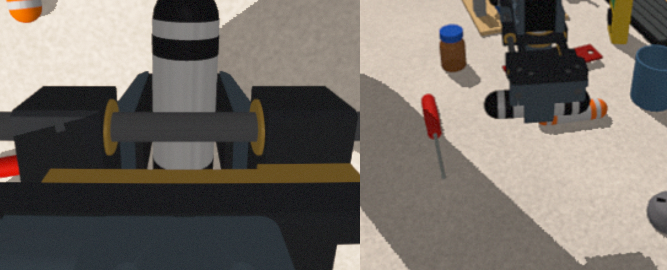

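Call:
jog_arm(
  steps=[
    [0,0,0,0,0,-0.04,-1],
    [-3,0,0,0,0,-0.1,-1],
    [-6,0,0,0,0,-0.16,-1],
    [-9,0,0,0,0,-0.22,-1],
    [-12,0,0,0,0,-0.28,-1],
    [-14.6,0,0,0,0,-0.34,-1],
    [-14.6,0,0,0,0,-0.4,-1],
    [-14.6,0,0,0,0,-0.48,-1],
  ],
)

```text
clock: 5.98
tcp_pos: [530.2, 86.2, 184.0]
orientation: [[-0.003, 0.996, 0.092], [-0.0, 0.092, -0.996], [-1.0, -0.003, 0.0]]
ft_force: [1.5, -1.0, -2.5]
grip_width: 33.4
```

Call:
jog_arm(
  steps=[
    [0,0,0,0,0.015,-0.05,-1],
    [0,0,0,0,0.03,-0.095,-1],
    [0,0,0,0,0.041,-0.128,-1],
    [0,0,0,0,0.041,-0.128,-1],
    [0,0,0,0,0.041,-0.128,-1],
    [0,0,0,0,0.041,-0.128,-1],
  ],
)

```text
clock: 6.72
tcp_pos: [559.8, 214.6, 185.2]
orientation: [[-0.001, 0.996, 0.091], [-0.0, 0.091, -0.996], [-1.0, -0.001, 0.0]]
ft_force: [0.0, 0.1, -2.0]
grip_width: 33.5
```

Run:
```python
from h import *
P=[]
for i in range(4):
    P.append(r.read_state()['tcp_pos']);im=eyes.grab_frame('wrist') if i==0 else eyes.grab_frame('side')
s=r.read_state();print(s['clock'],np.mean(P,0),s['orientation'].round(4),s['ft_force'],s['q'])
p=s['tcp_pos'][:2]-np.array([568.2,178.4]);t=np.radians(5.3);c,n=np.cos(t),np.sin(t)
print('stand',p@[c,n],p@[-n,c])
```

```text
6.925 [559.99884527 214.77279969 185.56058577] [[-0.      0.9958  0.0916]
 [ 0.      0.0916 -0.9958]
 [-1.     -0.     -0.    ]] [ 0.32880927 -0.78800354 -1.84206593] [1.87802764e+01 1.48935939e+01 1.12004554e+02 4.44810996e-04
 5.31023813e+01 1.03522532e+02]
stand -4.550121944940995 37.29257406982257
```

Call:
jog_arm(
  steps=[
    [0,0,0,0.02,0.0045,-0.018,-1],
    [0,0,0,0.06,0.0045,-0.018,-1],
    [0,0,0,0.1,0.0045,-0.018,-1],
    [0,0,0,0.13,0.0045,-0.018,-1],
    [0,0,0,0.14,0.0045,-0.018,-1],
    [0,0,0,0.143,0.0045,-0.018,-1],
    [0,0,0,0.145,0.0045,-0.018,-1],
    [0,0,0,0.145,0.0045,-0.018,-1],
  ],
)

```text
clock: 7.92
tcp_pos: [563.6, 234.2, 41.8]
orientation: [[0.001, 0.996, 0.092], [0.0, 0.092, -0.996], [-1.0, 0.001, -0.0]]
ft_force: [-0.4, 0.2, -1.7]
grip_width: 33.7
```

Call:
jog_arm(
  steps=[
    [0,0,0,0.001,0,0,-1],
    [0,0,0,0.002,0,0,-1],
    [0,0,0,0.003,0,0,-1],
  ],
)

```text
clock: 8.3
tcp_pos: [563.1, 234.0, 38.0]
orientation: [[0.0, 0.996, 0.092], [0.0, 0.092, -0.996], [-1.0, 0.0, -0.0]]
ft_force: [0.3, 0.2, -2.4]
grip_width: 34.0
```

Call:
jog_arm(
  steps=[
    [0,0,0,0.0005,0,0,-1],
    [0,0,0,0.001,0,0,-1],
    [0,0,0,0.0015,0,0,-1],
    [0,0,0,0.0015,0,0,-1],
  ],
)

```text
clock: 8.8
tcp_pos: [563.1, 234.0, 36.4]
orientation: [[-0.0, 0.996, 0.092], [-0.0, 0.092, -0.996], [-1.0, -0.0, 0.0]]
ft_force: [-0.3, -0.4, -2.4]
grip_width: 33.9
```

Call:
jog_arm(
  steps=[
    [0,0,0,0.0005,0,0,-1],
    [0,0,0,0.0005,0,0,-1],
  ],
)

```text
clock: 9.05
tcp_pos: [563.0, 234.0, 35.9]
orientation: [[-0.0, 0.996, 0.092], [-0.0, 0.092, -0.996], [-1.0, -0.0, -0.0]]
ft_force: [-0.6, 0.4, -2.8]
grip_width: 33.7
```

Call:
jog_arm(
  steps=[
    [0,0,0,0.0005,0,0,-1],
    [0,0,0,0.0005,0,0,-1],
  ],
)

```text
clock: 9.3
tcp_pos: [563.1, 234.0, 35.8]
orientation: [[-0.0, 0.996, 0.092], [-0.0, 0.092, -0.996], [-1.0, -0.0, 0.0]]
ft_force: [-1.3, -1.3, 5.3]
grip_width: 33.7
```

Call:
jog_arm(
  steps=[
    [0,0,0,0.0005,0,0,-1],
    [0,0,0,0.0005,0,0,-1],
  ],
)

```text
clock: 9.55
tcp_pos: [563.2, 234.0, 35.7]
orientation: [[-0.0, 0.996, 0.092], [-0.0, 0.092, -0.996], [-1.0, -0.0, 0.0]]
ft_force: [-4.8, -2.5, 12.3]
grip_width: 33.7
```

Call:
jog_arm(
  steps=[
    [0,0,0,-0.0007,0,0,-1],
    [0,0,0,-0.0007,0,0,0],
    [0,0,0,-0.0007,0,0,0],
    [0,0,0,-0.0007,0,0,0],
  ],
)

```text
clock: 10.05
tcp_pos: [563.1, 234.0, 35.6]
orientation: [[-0.0, 0.996, 0.092], [-0.0, 0.092, -0.996], [-1.0, -0.0, 0.0]]
ft_force: [1.1, -0.1, -0.2]
grip_width: 45.5
```

Call:
jog_arm(
  steps=[
    [0,0,0,-0.01,0,0,0],
    [0,0,0,-0.04,0,0,0],
    [0,0,0,-0.08,0,0,0],
    [0,0,0,-0.08,0,-0.05,-1],
    [0,0,0,-0.08,0,-0.11,-1],
    [0,0,0,-0.05,0,-0.11,-1],
    [0,0,0,-0.012,0,-0.11,-1],
    [0,0,0,-0.012,0,-0.11,-1],
  ],
)

```text
clock: 11.05
tcp_pos: [551.3, 342.8, 45.9]
orientation: [[-0.004, 0.996, 0.093], [-0.002, 0.093, -0.996], [-1.0, -0.004, 0.002]]
ft_force: [-0.5, -0.2, 0.7]
grip_width: 0.7
```

Run:
```python
from h import *
im=eyes.grab_frame('wrist');S=eyes.grab_frame('scene');s=r.read_state()
p=s['tcp_pos'][:2]-np.array([568.2,178.4]);t=np.radians(5.3);c,n=np.cos(t),np.sin(t)
print('stand',p@[c,n],p@[-n,c],s['tcp_pos'],s['grip_width'])
D=eyes.grab_frame('side')
cv2.imwrite('pics/s4.png',np.hstack([cv2.resize(S[110:240,230:390],(492,400)),cv2.resize(D[120:250,190:290],(307,400))]))
```

```text
stand 0.4837734228408661 165.92220209945563 [553.35537387 343.65752104  48.79032435] 0.5283829567042728
```

View pics/s4.png

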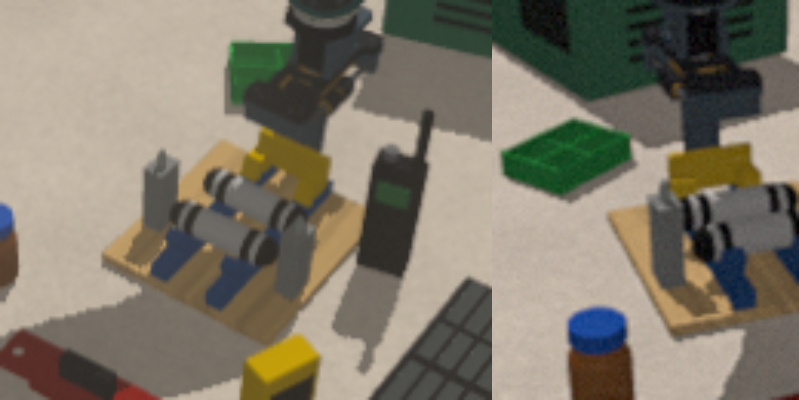

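Call:
jog_arm(
  steps=[
    [0,0,0,0,0,0.006,-1],
    [0,0,0,0,0,0.011,-1],
    [0,0,0,0,0,0.015,-1],
    [0,0,0,0,0,0.019,-1],
    [0,0,0,0,0,0.024,-1],
    [0,0,0,0,0,0.029,-1],
    [0,0,0,0,0,0.034,-1],
    [0,0,0,0,0,0.039,-1],
  ],
)

```text
clock: 12.2
tcp_pos: [557.0, 305.0, 48.4]
orientation: [[0.001, 0.996, 0.092], [0.001, 0.092, -0.996], [-1.0, 0.001, -0.001]]
ft_force: [-2.5, 5.3, 5.0]
grip_width: 0.6
```

Call:
jog_arm(
  steps=[
    [0,0,0,0,0,0.005,-1],
    [0,0,0,0,0,0.01,-1],
    [0,0,0,0,0,0.015,-1],
    [0,0,0,0,0,0.02,-1],
    [0,0,0,0,0,0.025,-1],
    [0,0,0,0,0,0.03,-1],
    [0,0,0,0,0,0.034,-1],
    [0,0,0,0,0,0.036,-1],
  ],
)

```text
clock: 13.2
tcp_pos: [560.2, 269.0, 48.3]
orientation: [[0.001, 0.996, 0.092], [0.001, 0.092, -0.996], [-1.0, 0.001, -0.001]]
ft_force: [-1.8, 5.0, 5.4]
grip_width: 0.2
```

```bash
cat > st.py <<'E'
from h import *
s=r.read_state()
p=s['tcp_pos'][:2]-np.array([568.2,178.4]);t=np.radians(5.3);c,n=np.cos(t),np.sin(t)
print('stand',p@[c,n],p@[-n,c],s['tcp_pos'],s['grip_width'],s['ft_force'],s['clock'])
E
python3 st.py
```

```text
stand 0.4511695967318936 90.96309191637295 [560.24692647 269.01587205  48.2690095 ] 0.234173926872212 [-1.781052    4.9970747   5.44441863] 13.2
```

Call:
jog_arm(
  steps=[
    [0,0,0,0,0,0.0015,-1],
    [0,0,0,0,0,0.003,-1],
    [0,0,0,0,0,0.0045,-1],
    [0,0,0,0,0,0.006,-1],
    [0,0,0,0,0,0.007,-1],
    [0,0,0,0,0,0.007,-1],
  ],
)

```text
clock: 13.95
tcp_pos: [560.9, 262.6, 48.3]
orientation: [[0.001, 0.996, 0.092], [0.001, 0.092, -0.996], [-1.0, 0.001, -0.001]]
ft_force: [-2.7, 9.1, 4.5]
grip_width: 0.3
```

Call:
jog_arm(
  steps=[
    [0,0,0,0,0,0.001,-1],
    [0,0,0,0,0,0.001,-1],
  ],
)

```text
clock: 14.2
tcp_pos: [560.9, 262.3, 48.4]
orientation: [[0.001, 0.996, 0.092], [0.002, 0.092, -0.996], [-1.0, 0.001, -0.002]]
ft_force: [-5.1, 16.3, 3.3]
grip_width: 0.1
```

Call:
jog_arm(
  steps=[
    [0,0,0,0,0,0.001,-1],
    [0,0,0,0,0,0.001,-1],
  ],
)

```text
clock: 14.45
tcp_pos: [561.0, 262.1, 48.4]
orientation: [[0.001, 0.996, 0.091], [0.004, 0.091, -0.996], [-1.0, 0.002, -0.003]]
ft_force: [-5.6, 24.6, 1.6]
grip_width: 0.2
```

Call:
jog_arm(
  steps=[
    [0,0,0,0,0,0.001,-1],
    [0,0,0,0,0,0.001,-1],
  ],
)

```text
clock: 14.7
tcp_pos: [561.0, 262.0, 48.5]
orientation: [[0.002, 0.996, 0.091], [0.005, 0.091, -0.996], [-1.0, 0.002, -0.005]]
ft_force: [-8.1, 33.7, -0.6]
grip_width: 0.3
```

```bash
python3 st.py
python3 - <<'E'
from h import *
import pickle
D=eyes.grab_frame('side');S=eyes.grab_frame('scene');pickle.dump((S,D),open('s5.pkl','wb'))
cv2.imwrite('pics/s5.png',np.hstack([cv2.resize(S[130:230,240:370],(468,360),interpolation=2),cv2.resize(D[140:240,220:330],(330,360),interpolation=2)]))
E
```

```text
stand 0.5732620990247389 83.93242205070918 [561.0179241  262.02653817  48.47422855] 0.29464657443411485 [-8.10708487 33.72950085 -0.55389774] 14.7
```

View pics/s5.png

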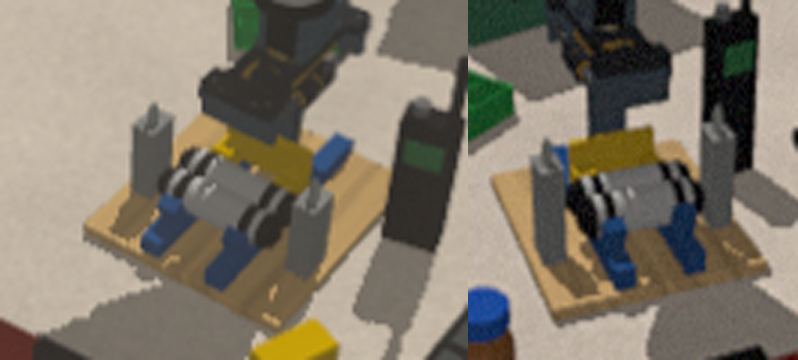

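Call:
jog_arm(
  steps=[
    [0,0,0,0,0,-0.006,-1],
    [0,0,0,0,0,-0.015,-1],
    [0,0,0,-0.05,0,-0.015,-1],
    [0,0,0,-0.11,-0.02,0.0,1],
    [0,0,0,-0.16,-0.05,0.03,1],
    [0,0,0,-0.21,-0.08,0.06,1],
    [0,0,0,-0.25,-0.105,0.085,1],
    [0,0,0,-0.25,-0.105,0.085,1],
  ],
)

```text
clock: 15.8
tcp_pos: [464.3, 163.6, 301.4]
orientation: [[0.006, 0.996, 0.091], [0.002, 0.091, -0.996], [-1.0, 0.006, -0.001]]
ft_force: [0.5, 0.2, 0.7]
grip_width: 47.7
```

Call:
jog_arm(
  steps=[
    [0,0,0,0,0,0,1],
    [0,0,0,0,0,0,1],
  ],
)

```text
clock: 16.05
tcp_pos: [463.9, 164.8, 296.3]
orientation: [[-0.002, 0.996, 0.093], [-0.001, 0.093, -0.996], [-1.0, -0.002, 0.0]]
ft_force: [0.5, -0.6, 0.1]
grip_width: 67.6
```

```bash
python3 st.py
python3 - <<'E'
from h import *
import pickle
m=eyes.camera_model('wrist');im=eyes.grab_frame('wrist');pickle.dump((m,im),open('w6.pkl','wb'))
cv2.imwrite('pics/w6.png',cv2.resize(im[0:230,140:420],None,fx=2.6,fy=2.6,interpolation=cv2.INTER_CUBIC))
E
```

```text
stand -105.10672872362942 -3.911553291612261 [463.90394674 164.7963995  296.28105655] 67.5628511401956 [ 0.50952412 -0.59349548  0.13136356] 16.05
```

View pics/w6.png

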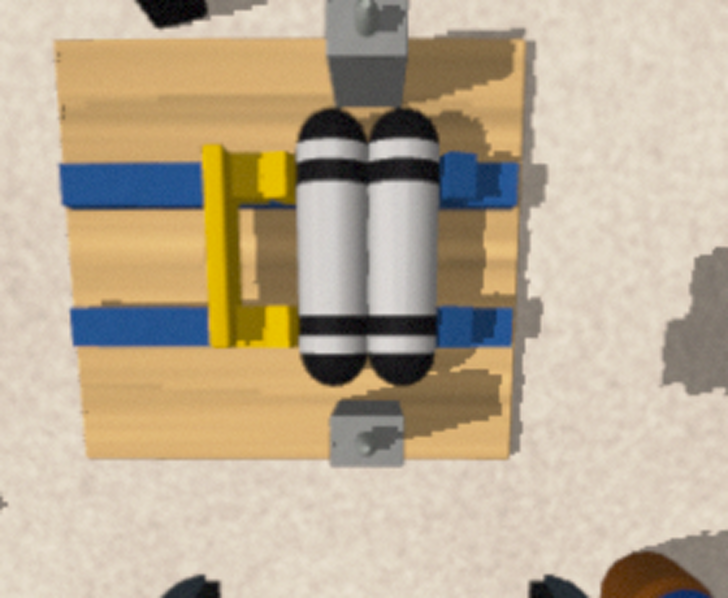

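Run:
```python
from h import *
import pickle
m,im=pickle.load(open('w6.pkl','rb'))
g=lambda u,v,z:onz(m,((u+.5)/2.6-.5+140,(v+.5)/2.6-.5),z)
t=np.radians(5.3);X=np.array([np.cos(t),np.sin(t),0]);Y=np.array([-X[1],X[0],0]);o=np.array([568.2,178.4,0])
f=lambda n,p:print(n,p.round(1),'stand',(X@(p-o)).round(1),(Y@(p-o)).round(1))
f('near post',g(368,440,95))
f('mid 150',g(368,150,47));f('mid 340',g(368.7,340,47))
f('tubeL far',g(332,108,47));f('tubeL near',g(334,385,47));f('tubeR far',g(405,108,47));f('tubeR near',g(402,385,47))
f('far post L',g(327,53,95));f('far post R',g(408,53,95))
f('base L',g(88,459,12));f('base R',g(510,459,12));f('far R',g(525,38,12));f('far L',g(56,40,12))
f('toe',g(292,330,57));f('plate back',g(203,160,74.5)) ;f('plate back',g(212,345,74.5))
```

```text
near post [482.8 169.9  95. ] stand -85.8 -0.5
mid 150 [614.9 182.4  47. ] stand 46.8 -0.3
mid 340 [526.6 173.9  47. ] stand -41.9 -0.6
tubeL far [631.7 201.   47. ] stand 65.4 16.7
tubeL near [502.7 189.4  47. ] stand -64.2 17.0
tubeR far [635.  166.7  47. ] stand 65.4 -17.8
tubeR near [505.9 155.   47. ] stand -64.2 -17.5
far post L [641.2 201.5  95. ] stand 74.8 16.3
far post R [644.3 168.2  95. ] stand 74.9 -17.2
base L [446.5 326.   12. ] stand -107.6 158.2
base R [468.5  88.9  12. ] stand -107.5 -80.0
far R [681.9 109.3  12. ] stand 106.8 -79.3
far L [659.7 345.3  12. ] stand 106.6 157.7
toe [528.  211.6  57. ] stand -37.0 36.8
plate back [598.6 254.9  74.5] stand 37.4 73.4
plate back [517.9 247.   74.5] stand -43.7 72.9
```

Call:
jog_arm(
  steps=[
    [0,0,0,0,0.005,0.04,1],
    [2,0,0,0,0.015,0.1,1],
    [4,0,0,0,0.03,0.16,1],
    [6,0,0,0.04,0.045,0.22,1],
    [8.7,0,0,0.08,0.06,0.27,1],
    [8.7,0,0,0.12,0.072,0.32,1],
    [8.7,0,0,0.16,0.072,0.36,1],
    [8.7,0,0,0.18,0.072,0.385,1],
  ],
)

```text
clock: 17.1
tcp_pos: [570.6, -213.3, 114.0]
orientation: [[-0.003, 0.998, -0.06], [0.001, -0.06, -0.998], [-1.0, -0.003, -0.001]]
ft_force: [0.5, -0.3, -0.8]
grip_width: 91.2
```

Call:
jog_arm(
  steps=[
    [0,0,0,0,0,0,1],
    [0,0,0,0,0,0,1],
  ],
)

```text
clock: 17.35
tcp_pos: [571.3, -211.6, 117.1]
orientation: [[-0.001, 0.998, -0.059], [0.001, -0.059, -0.998], [-1.0, -0.001, -0.0]]
ft_force: [0.3, 0.5, 1.1]
grip_width: 91.2
```

```bash
python3 st.py
python3 - <<'E'
from h import *
import pickle
o=r.read_state()['orientation'];print(np.degrees(np.arctan2(o[1,1],o[0,1])))
m,im=pickle.load(open('w2.pkl','rb'))
for z in(17,):
  a=onz(m,(258.15,16.0),z);b=onz(m,(253.87,91.08),z);print((a+b)/2,np.degrees(np.arctan2(*(a-b)[1::-1])))
E
```

```text
stand -32.94270128543359 -388.643527320966 [ 571.29736963 -211.62489561  117.07124934] 91.16020404289931 [0.25267874 0.49192644 1.11141178] 17.35
-3.3945617322189316
[ 572.62463952 -211.66114934   17.        ] -4.320675152622832
```

Call:
jog_arm(
  steps=[
    [0,0,0,0.04,0,0,1],
    [0,0,0,0.08,0,0,1],
    [0,0,0,0.1,0,0,0.4],
    [0,0,0,0.109,0,0,0],
    [0,0,0,0.109,0,0,-0.1],
    [0,0,0,0.109,0,0,-1],
    [0,0,0,0.109,0,0,-1],
    [0,0,0,0.109,0,0,-1],
  ],
)

```text
clock: 18.35
tcp_pos: [571.6, -212.3, 9.1]
orientation: [[0.001, 0.998, -0.059], [-0.0, -0.059, -0.998], [-1.0, 0.001, 0.0]]
ft_force: [0.4, -2.9, 1.3]
grip_width: 34.0
```

Call:
jog_arm(
  steps=[
    [0,0,0,0,0,0,-1],
    [0,0,0,0,0,0,-1],
    [0,0,0,0,0,0,-1],
  ],
)

```text
clock: 18.73
tcp_pos: [571.6, -212.3, 9.1]
orientation: [[0.0, 0.998, -0.059], [-0.0, -0.059, -0.998], [-1.0, 0.0, 0.0]]
ft_force: [-3.1, 0.6, 6.3]
grip_width: 33.7
```

Call:
jog_arm(
  steps=[
    [0,0,0,-0.04,0,0,-1],
    [0,0,0,-0.09,0,0,-1],
    [0,0,0,-0.14,-0.003,-0.03,-1],
    [-2,0,0,-0.18,-0.006,-0.08,-1],
    [-4,0,0,-0.18,-0.01,-0.14,-1],
    [-6,0,0,-0.18,-0.014,-0.2,-1],
    [-8.7,0,0,-0.18,-0.017,-0.26,-1],
    [-8.7,0,0,-0.18,-0.0265,-0.31,-1],
  ],
)

```text
clock: 19.73
tcp_pos: [562.9, 101.0, 188.6]
orientation: [[0.0, 0.996, 0.094], [0.0, 0.094, -0.996], [-1.0, 0.0, -0.0]]
ft_force: [0.6, 0.2, -2.4]
grip_width: 33.4
```

```bash
python3 st.py
```

```text
stand -12.432137892132355 -76.5956054683686 [562.89619432 100.98349998 188.59360167] 33.40548642221108 [ 0.6138919   0.15168518 -2.36126069] 19.725
```

Call:
jog_arm(
  steps=[
    [0,0,0,0,0.006,-0.04,-1],
    [0,0,0,0,0.012,-0.07,-1],
    [0,0,0,0,0.012,-0.0785,-1],
    [0,0,0,0.03,0.012,-0.0785,-1],
    [0,0,0,0.06,0.012,-0.0785,-1],
    [0,0,0,0.06,0.012,-0.0785,-1],
    [0,0,0,0.06,0.012,-0.0785,-1],
  ],
)

```text
clock: 20.6
tcp_pos: [568.4, 177.8, 129.6]
orientation: [[0.001, 0.996, 0.092], [0.0, 0.092, -0.996], [-1.0, 0.001, -0.0]]
ft_force: [-0.3, 0.4, -1.6]
grip_width: 33.7
```

```bash
python3 st.py;python3 - <<'E'
from h import *
s=r.read_state();o=s['orientation'];print(np.degrees(np.arctan2(o[1,1],o[0,1])))
m=eyes.camera_model('wrist');im=eyes.grab_frame('wrist')
cv2.imwrite('pics/w7.png',im)
k,b=blobs(im,(5,150,100),(18,255,255),40);print([(c,a[:5]) for c,a in b])
S=eyes.camera_model('scene');D=eyes.camera_model('side')
for n,mm in(('scene',S),('side',D)):
    k,b=blobs(eyes.grab_frame(n),(4,170,120),(18,255,255),8);print(n,[(c,a[:5]) for c,a in b])
    for x in(-60,60):
        t=np.radians(5.3);print(proj(mm,[568.2+x*np.cos(t),178+x*np.sin(t),s['tcp_pos'][2]+7.9]))
E
```

```text
stand 0.13603818877215293 -0.5982928476233194 [568.39072125 177.81683096 129.57111873] 33.67104162811205 [-0.30909923  0.38805752 -1.58949818] 20.6
5.273759410500335
[(array([284.8, 155.9]), array([ 252,  135,   66,   38, 1936], dtype=int32)), (array([284.6, 198.7]), array([ 253,  186,   65,   25, 1262], dtype=int32)), (array([260.4, 316.8]), array([254, 308,  20,  14, 103], dtype=int32)), (array([305.9, 316.6]), array([296, 310,  16,  11,  77], dtype=int32)), (array([439.4, 398.2]), array([435, 395,  13,  12,  56], dtype=int32))]
scene [(array([312.4, 167.5]), array([311, 164,   5,   9,  17], dtype=int32)), (array([319.2, 170.3]), array([316, 166,   8,   9,  52], dtype=int32))]
[288.78961624 155.61285344]
[320.49055265 170.7025375 ]
side [(array([288.5, 163.9]), array([288, 160,   2,   9,  15], dtype=int32)), (array([294.2, 162.1]), array([293, 160,   4,   6,  12], dtype=int32)), (array([256.8, 167.5]), array([254, 163,   6,  10,  40], dtype=int32)), (array([264.2, 165.9]), array([262, 162,   5,  10,  24], dtype=int32))]
[253.96368111 169.48598699]
[294.34708746 163.48529972]
```

Call:
jog_arm(
  steps=[
    [0,0,0,0.02,0,0,-1],
    [0,0,0,0.04,0,0,-1],
    [0,0,0,0.052,0,0,-1],
    [0,0,0,0.056,0,0,-1],
    [0,0,0,0.058,0,0,-1],
    [0,0,0,0.059,0,0,-1],
    [0,0,0,0.059,0,0,-1],
  ],
)

```text
clock: 21.62
tcp_pos: [568.2, 178.2, 70.0]
orientation: [[0.001, 0.996, 0.092], [0.0, 0.092, -0.996], [-1.0, 0.001, -0.0]]
ft_force: [0.5, 0.1, -1.5]
grip_width: 33.3
```

Call:
jog_arm(
  steps=[
    [0,0,0,0.0005,0,0,-1],
    [0,0,0,0.001,0,0,-1],
    [0,0,0,0.001,0,0,-1],
  ],
)

```text
clock: 22.0
tcp_pos: [568.1, 178.2, 68.8]
orientation: [[0.0, 0.996, 0.092], [0.0, 0.092, -0.996], [-1.0, 0.0, -0.0]]
ft_force: [-0.9, -1.0, 0.8]
grip_width: 33.3
```

Call:
jog_arm(
  steps=[
    [0,0,0,0.0005,0,0,-1],
    [0,0,0,0.0005,0,0,-1],
  ],
)

```text
clock: 22.25
tcp_pos: [568.1, 178.2, 68.7]
orientation: [[0.0, 0.996, 0.092], [-0.0, 0.092, -0.996], [-1.0, 0.0, 0.0]]
ft_force: [-2.9, -1.9, 9.0]
grip_width: 33.6
```

Call:
jog_arm(
  steps=[
    [0,0,0,0.0005,0,0,-1],
    [0,0,0,0.0005,0,0,-1],
  ],
)

```text
clock: 22.5
tcp_pos: [568.3, 178.1, 68.5]
orientation: [[0.0, 0.996, 0.092], [-0.0, 0.092, -0.996], [-1.0, 0.0, 0.0]]
ft_force: [-4.3, -4.1, 14.7]
grip_width: 33.5
```

Call:
jog_arm(
  steps=[
    [0,0,0,-0.001,0,0,-1],
    [0,0,0,-0.001,0,0,0.05],
    [0,0,0,-0.001,0,0,0.05],
    [0,0,0,-0.001,0,0,0.05],
    [0,0,0,-0.015,0,0,0.05],
    [0,0,0,-0.05,0,0,0.05],
    [0,0,0,-0.1,0,0,0.05],
    [0,0,0,-0.15,0,0,0.05],
  ],
)

```text
clock: 23.5
tcp_pos: [567.8, 178.1, 220.1]
orientation: [[0.0, 0.996, 0.092], [0.0, 0.092, -0.996], [-1.0, 0.0, -0.0]]
ft_force: [-0.4, -0.0, -0.5]
grip_width: 48.0
```

Call:
jog_arm(
  steps=[
    [0,0,0,-0.02,-0.02,0.03,0.3],
    [0,0,0,-0.05,-0.04,0.08,0.3],
    [0,0,0,-0.08,-0.04,0.13,0.3],
    [0,0,0,-0.08,-0.04,0.13,0.3],
    [0,0,0,-0.08,-0.04,0.13,0.3],
  ],
)

```text
clock: 24.12
tcp_pos: [539.9, 45.2, 297.8]
orientation: [[0.0, 0.996, 0.092], [0.0, 0.092, -0.996], [-1.0, 0.0, -0.0]]
ft_force: [0.1, -0.6, 0.1]
grip_width: 59.1
```

```bash
python3 st.py;python3 - <<'E'
from h import *
import pickle
m=eyes.camera_model('wrist');im=eyes.grab_frame('wrist');pickle.dump((m,im),open('w8.pkl','wb'))
cv2.imwrite('pics/w8.png',np.hstack([im[:300],cv2.resize(eyes.grab_frame('side')[140:230,220:325],(240,300))]))
E
```

```text
stand -40.505553020653544 -130.01759250314592 [539.87742184  45.19675022 297.78289588] 59.07961766953972 [ 0.05311917 -0.59440063  0.11510527] 24.125
```

View pics/w8.png

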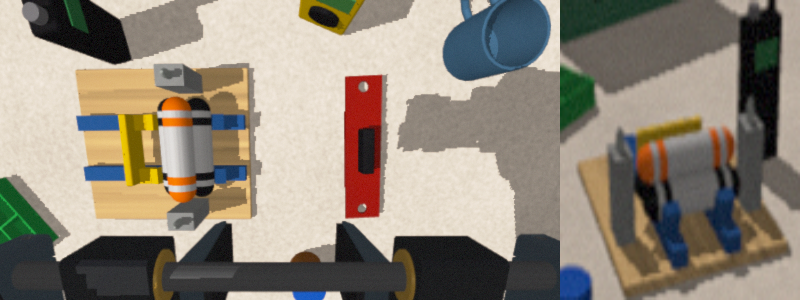

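Run:
```python
from h import *
import pickle
m,im=pickle.load(open('w8.pkl','rb'))
hsv=cv2.cvtColor(im,cv2.COLOR_BGR2HSV)
k=cv2.inRange(hsv,(0,120,60),(6,255,255))|cv2.inRange(hsv,(174,120,60),(180,255,255))
k[225:]=0;k[:60]=0
c=max(cv2.findContours(k,cv2.RETR_CCOMP,cv2.CHAIN_APPROX_NONE)[0],key=cv2.contourArea)
box=cv2.boxPoints(cv2.minAreaRect(c));print(box.round(1))
w=np.array([onz(m,p,18) for p in box]);print(w.round(1),w.mean(0),np.linalg.norm(w-np.roll(w,1,0),axis=1))
# holes: non-red blobs inside plate ends
fill=np.zeros_like(k);cv2.fillPoly(fill,[box.astype(int)],255)
n,l,s,ce=cv2.connectedComponentsWithStats(cv2.bitwise_and(cv2.bitwise_not(k),fill))
H=[]
for i in range(1,n):
    if s[i][4]>25 and s[i][2]<20 : print(ce[i],s[i]); H.append(ce[i])
H=[h for h in H if h[1]<100 or h[1]>195]
if len(H)==2:
    a,b=[onz(m,h,16) for h in H];d=b-a;print(a,b,(a+b)/2,np.linalg.norm(d),np.degrees(np.arctan2(d[1],d[0])))
g=cv2.inRange(hsv,(0,0,0),(180,255,60));n,l,s,ce=cv2.connectedComponentsWithStats(g[110:185,350:382])
i=1+np.argmax(s[1:,4]);print('blk',ce[i]+[350,110],s[i])
ys,xs=np.nonzero(l==i);
print(cv2.boxPoints(cv2.minAreaRect(np.c_[xs+350,ys+110].astype(np.int32))))
```

```text
[[344.  75.]
 [381.  75.]
 [381. 217.]
 [344. 217.]]
[[ 683.5  -22.7   18. ]
 [ 688.5  -72.6   18. ]
 [ 490.9 -105.6   18. ]
 [ 485.8  -50.1   18. ]] [587.18438423 -62.71529994  18.        ] [199.58320646  50.16950112 200.27574795  55.74337667]
[363.05   86.375] [359  81   9  11  80]
[366.13353116 150.35014837] [358 129  17  45 674]
[344.26785714 183.46428571] [344 136   2  82 112]
[361.63636364 207.65454545] [358 204   8   8  55]
[671.87717227 -50.94307459  16.        ] [502.12251587 -74.80398879  16.        ] [586.99984407 -62.87353169  16.        ] 171.42341320536056 -171.99885708405648
blk [366.14285714 150.39027982] [  8  19  17  45 679]
[[358. 129.]
 [374. 129.]
 [374. 173.]
 [358. 173.]]
```

Call:
jog_arm(
  steps=[
    [-2.6,0,0,0.04,0.01,0.03,0.3],
    [-2.6,0,0,0.08,0.025,0.07,0.3],
    [-2.6,0,0,0.13,0.037,0.112,0.3],
    [-2.6,0,0,0.18,0.037,0.112,0.2],
    [-2.6,0,0,0.23,0.037,0.112,0.1],
    [-2.6,0,0,0.26,0.037,0.112,-0.2],
    [-2.6,0,0,0.274,0.037,0.112,-0.3],
    [-2.6,0,0,0.274,0.037,0.112,-0.4],
  ],
)

```text
clock: 25.22
tcp_pos: [586.9, -62.5, 23.0]
orientation: [[-0.002, 0.99, 0.138], [0.0, 0.138, -0.99], [-1.0, -0.001, -0.0]]
ft_force: [0.1, -0.4, -0.9]
grip_width: 28.1
```

Call:
jog_arm(
  steps=[
    [0,0,0,0,0,0,-1],
    [0,0,0,0,0,0,-1],
    [0,0,0,0,0,0,-1],
    [0,0,0,0,0,0,-1],
  ],
  newtons=30,
)

```text
clock: 25.72
tcp_pos: [588.2, -63.1, 24.9]
orientation: [[0.002, 0.991, 0.137], [-0.0, 0.137, -0.991], [-1.0, 0.002, 0.0]]
ft_force: [-1.1, 1.7, 8.3]
grip_width: 15.4
```

```bash
python3 st.py; python3 -c "
from h import *
o=r.read_state()['orientation'];print(np.degrees(np.arctan2(o[1,1],o[0,1])))"
```

```text
stand -2.37698204984997 -242.29812060537935 [588.2144     -63.08178624  24.91551906] 15.410564577295501 [-1.12232312  1.7417748   8.28870636] 25.725
7.895441135544535
```

Call:
jog_arm(
  steps=[
    [0,0,0,-0.01,0,0,-1],
    [0,0,0,-0.05,0,0,-1],
    [0,0,0,-0.1,0,0,-1],
    [0,0,0,-0.15,0.003,-0.04,-1],
    [1,0,0,-0.15,0.006,-0.1,-1],
    [2,0,0,-0.15,0.01,-0.16,-1],
    [2.6,0,0,-0.15,0.0139,-0.21,-1],
    [2.6,0,0,-0.15,0.0139,-0.2415,-1],
  ],
)

```text
clock: 26.72
tcp_pos: [567.3, 180.1, 174.3]
orientation: [[0.0, 0.996, 0.094], [0.0, 0.094, -0.996], [-1.0, 0.0, -0.0]]
ft_force: [0.1, -1.3, -3.7]
grip_width: 16.2
```

Call:
jog_arm(
  steps=[
    [0,0,0,0,0,0,-1],
    [0,0,0,0,0,0,-1],
    [0,0,0,0,0,0,-1],
  ],
)

```text
clock: 27.1
tcp_pos: [567.9, 177.1, 173.8]
orientation: [[-0.0, 0.996, 0.091], [-0.0, 0.091, -0.996], [-1.0, -0.0, 0.0]]
ft_force: [0.4, -0.5, -2.4]
grip_width: 15.8
```

```bash
python3 st.py
cat > hole.py <<'E'
from h import *
import sys
s=r.read_state();o=s['orientation'];print('yaw',np.degrees(np.arctan2(o[1,1],o[0,1])),o.round(4))
m=eyes.camera_model('wrist');im=eyes.grab_frame('wrist');z0=s['tcp_pos'][2]-24.9
cv2.imwrite('pics/%s.png'%sys.argv[1],im)
hsv=cv2.cvtColor(im,cv2.COLOR_BGR2HSV)
k=cv2.inRange(hsv,(0,120,40),(7,255,255))|cv2.inRange(hsv,(173,120,40),(180,255,255))
cs=cv2.findContours(k,cv2.RETR_CCOMP,cv2.CHAIN_APPROX_NONE)
c=max(cs[0],key=cv2.contourArea);print('red bbox',cv2.boundingRect(c))
S=lambda p:((p[:2]-[568.2,178.0])@[.99572,.09237],(p[:2]-[568.2,178.0])@[-.09237,.99572])
for c,h in zip(cs[0],cs[1][0]):
    if h[3]>=0 and cv2.contourArea(c)>20:
        M=cv2.moments(c);p=(M['m10']/M['m00'],M['m01']/M['m00']);print('hole',p,cv2.contourArea(c),cv2.boundingRect(c),S(onz(m,p,z0+15)),S(onz(m,p,z0+18)))
x,y,w,h=cv2.boundingRect(max(cs[0],key=cv2.contourArea))
for yy in (y+6,y+25):
    xs=np.nonzero(k[yy])[0];print('edges',yy,xs.min(),xs.max(),S(onz(m,(xs.min(),yy),z0+18)),S(onz(m,(xs.max(),yy),z0+18)))
print('far edge',S(onz(m,(x+w/2,y),z0+18)))
E
python3 hole.py h1
```

```text
stand -0.38173681332189247 -1.2491418564495052 [567.93527919 177.12093735 173.75208422] 15.828994655124495 [ 0.44562622 -0.45292766 -2.38330921] 27.1
yaw 5.239034275228125 [[-1.000e-04  9.958e-01  9.130e-02]
 [-1.000e-04  9.130e-02 -9.958e-01]
 [-1.000e+00 -1.000e-04  1.000e-04]]
red bbox (237, 69, 94, 168)
hole (283.3359626059012, 96.58223780309669) 570.5 (270, 83, 28, 28) (np.float64(84.45661845042117), np.float64(-0.13174417693971457)) (np.float64(84.19094818665677), np.float64(-0.13381726316759154))
edges 75 238 330 (np.float64(95.22716808077857), np.float64(24.014328055528935)) (np.float64(95.21158262953657), np.float64(-25.005960883553072))
edges 94 238 330 (np.float64(85.56985441807828), np.float64(24.329129429923526)) (np.float64(85.55302644233437), np.float64(-25.31759025040911))
far edge (np.float64(98.17366120711895), np.float64(-0.49490133164713046))
```

Call:
jog_arm(
  steps=[
    [0,0,0,0.015,0.0016,-0.0005,-1],
    [0,0,0,0.03,0.0016,-0.0005,-1],
    [0,0,0,0.04,0.0016,-0.0005,-1],
    [0,0,0,0.04,0.0016,-0.0005,-1],
    [0,0,0,0.04,0.0016,-0.0005,-1],
  ],
)

```text
clock: 27.78
tcp_pos: [569.6, 178.8, 133.8]
orientation: [[0.0, 0.996, 0.092], [0.0, 0.092, -0.996], [-1.0, 0.0, -0.0]]
ft_force: [0.1, 0.8, -1.9]
grip_width: 15.6
```

```bash
python3 st.py; python3 hole.py h2
python3 - <<'E'
import cv2,numpy as np
from h import *
im=cv2.imread('pics/h2.png');m=eyes.camera_model('wrist')
for z in(117,109,95):
  for dy in (-5,0,5):print(z,dy,proj(m,[568.2+86*.99572-dy*.09237,178+86*.09237+dy*.99572,z]).round(1))
S=eyes.grab_frame('scene');D=eyes.grab_frame('side')
cv2.imwrite('pics/v12.png',np.hstack([cv2.resize(im[60:130,225:340],(394,240),interpolation=2),np.zeros((240,6,3),np.uint8),cv2.resize(D[130:190,220:330],(400,240),interpolation=2)]))
E
```

```text
stand 1.4733895030998796 0.22140135893438406 [569.64663934 178.75655266 133.81188032] 15.61505547480287 [ 0.1114881   0.83699174 -1.92326893] 27.775
yaw 5.302032869301543 [[ 2.000e-04  9.957e-01  9.240e-02]
 [ 1.000e-04  9.240e-02 -9.957e-01]
 [-1.000e+00  2.000e-04 -0.000e+00]]
red bbox (237, 69, 94, 168)
hole (283.3505434782609, 96.71497584541062) 552.0 (270, 83, 28, 28) (np.float64(86.20982406445353), np.float64(1.408222546435498)) (np.float64(85.94459853560343), np.float64(1.4056045029029791))
edges 75 238 330 (np.float64(97.02344420438534), np.float64(25.57206737471445)) (np.float64(97.05912176595562), np.float64(-23.44459762163302))
edges 94 238 330 (np.float64(87.36612174327347), np.float64(25.876252993797547)) (np.float64(87.40156520456208), np.float64(-23.76616483714307))
far edge (np.float64(99.99546529878208), np.float64(1.0673538049786084))
117 -5 [294.6  98.5]
117 0 [285.9  98.5]
117 5 [277.1  98.5]
109 -5 [294.2  99.7]
109 0 [285.8  99.6]
109 5 [277.4  99.6]
95 -5 [293.4 101.5]
95 0 [285.6 101.5]
95 5 [277.8 101.5]
```

View pics/v12.png

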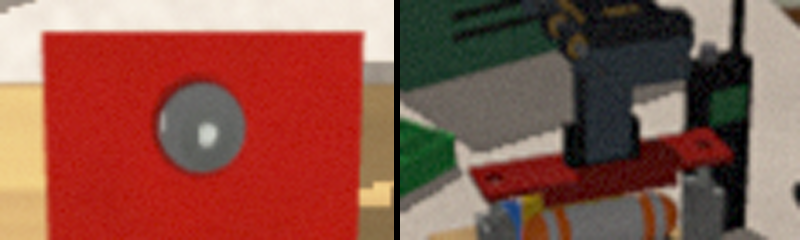

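Call:
jog_arm(
  steps=[
    [0,0,0,0,-0.0005,0.0009,-1],
    [0,0,0,0.002,-0.0005,0.0009,-1],
    [0,0,0,0.004,-0.0005,0.0009,-1],
    [0,0,0,0.006,-0.0005,0.0009,-1],
    [0,0,0,0.008,-0.0005,0.0009,-1],
    [0,0,0,0.008,-0.0005,0.0009,-1],
  ],
)

```text
clock: 28.68
tcp_pos: [568.9, 177.7, 125.4]
orientation: [[-0.0, 0.996, 0.092], [-0.0, 0.092, -0.996], [-1.0, -0.0, 0.0]]
ft_force: [0.0, -0.9, -3.7]
grip_width: 15.8
```

```bash
python3 st.py; python3 hole.py h3
```

```text
stand 0.6467764385186683 -0.777837136013342 [568.91586055 177.68523147 125.40127671] 15.830802686061014 [ 0.01695989 -0.9061575  -3.72360252] 28.675
yaw 5.297993010763545 [[-3.000e-04  9.957e-01  9.230e-02]
 [-1.000e-04  9.230e-02 -9.957e-01]
 [-1.000e+00 -3.000e-04  0.000e+00]]
red bbox (237, 69, 94, 168)
hole (283.46800731261425, 96.71968312004874) 547.0 (270, 83, 28, 28) (np.float64(85.3865306311615), np.float64(0.3658717909935002)) (np.float64(85.12303618782508), np.float64(0.3646239749073039))
edges 75 238 330 (np.float64(96.2024351560311), np.float64(24.589540416805637)) (np.float64(96.23679710928232), np.float64(-24.41858791574359))
edges 94 238 330 (np.float64(86.54745284753261), np.float64(24.894809127589905)) (np.float64(86.5813054114439), np.float64(-24.74046804861611))
far edge (np.float64(99.17300757029989), np.float64(0.08929989799260724))
```

Call:
jog_arm(
  steps=[
    [0,0,0,0.002,0,0,-1],
    [0,0,0,0.004,0,0,-1],
    [0,0,0,0.006,0,0,-1],
    [0,0,0,0.007,0,0,-1],
    [0,0,0,0.007,0,0,-1],
  ],
)

```text
clock: 29.35
tcp_pos: [569.0, 177.7, 118.5]
orientation: [[-0.0, 0.996, 0.092], [-0.0, 0.092, -0.996], [-1.0, -0.0, 0.0]]
ft_force: [0.6, 0.5, -2.9]
grip_width: 15.9
```

Call:
jog_arm(
  steps=[
    [0,0,0,0.002,0,0,-1],
    [0,0,0,0.004,0,0,-1],
    [0,0,0,0.006,0,0,-1],
    [0,0,0,0.008,0,0,-1],
    [0,0,0,0.008,0,0,-1],
  ],
)

```text
clock: 29.98
tcp_pos: [568.9, 177.7, 110.4]
orientation: [[-0.0, 0.996, 0.092], [-0.0, 0.092, -0.996], [-1.0, -0.0, 0.0]]
ft_force: [-0.4, 0.3, -2.8]
grip_width: 15.5
```

Call:
jog_arm(
  steps=[
    [0,0,0,0.0005,0,0,-1],
    [0,0,0,0.001,0,0,-1],
    [0,0,0,0.0015,0,0,-1],
    [0,0,0,0.0015,0,0,-1],
  ],
)

```text
clock: 30.48
tcp_pos: [569.0, 177.7, 109.1]
orientation: [[-0.0, 0.996, 0.092], [-0.0, 0.092, -0.996], [-1.0, -0.0, 0.0]]
ft_force: [0.2, 0.0, -2.7]
grip_width: 15.5
```

Call:
jog_arm(
  steps=[
    [0,0,0,0.0005,0,0,-1],
    [0,0,0,0.0005,0,0,-1],
  ],
)

```text
clock: 30.72
tcp_pos: [569.0, 177.7, 108.6]
orientation: [[-0.0, 0.996, 0.092], [0.0, 0.092, -0.996], [-1.0, -0.0, -0.0]]
ft_force: [-0.1, 0.4, -2.6]
grip_width: 16.0
```

Call:
jog_arm(
  steps=[
    [0,0,0,0.0005,0,0,-1],
    [0,0,0,0.0005,0,0,-1],
  ],
)

```text
clock: 30.98
tcp_pos: [569.0, 177.7, 108.1]
orientation: [[0.0, 0.996, 0.092], [0.0, 0.092, -0.996], [-1.0, 0.0, -0.0]]
ft_force: [0.3, -0.2, -4.2]
grip_width: 16.0
```

Call:
jog_arm(
  steps=[
    [0,0,0,0.0005,0,0,-1],
    [0,0,0,0.0005,0,0,-1],
  ],
)

```text
clock: 31.22
tcp_pos: [569.1, 177.8, 107.9]
orientation: [[0.0, 0.996, 0.092], [0.0, 0.092, -0.996], [-1.0, 0.0, -0.0]]
ft_force: [-3.1, -0.0, 3.6]
grip_width: 15.8
```

Call:
jog_arm(
  steps=[
    [0,0,0,0.0005,0,0,-1],
    [0,0,0,0.0005,0,0,-1],
  ],
)

```text
clock: 31.48
tcp_pos: [569.1, 177.8, 107.9]
orientation: [[-0.0, 0.996, 0.092], [-0.0, 0.092, -0.996], [-1.0, -0.0, 0.0]]
ft_force: [-7.7, -2.6, 12.2]
grip_width: 15.9
```

Call:
jog_arm(
  steps=[
    [0,0,0,-0.0005,0,0,-1],
    [0,0,0,-0.0005,0,0,-0.3],
    [0,0,0,-0.0005,0,0,-0.3],
    [0,0,0,-0.0005,0,0,-0.3],
    [0,0,0,-0.01,0,0,-0.3],
    [0,0,0,-0.05,0,0,-0.3],
    [0,0,0,-0.1,0,0,-0.3],
    [0,0,0,-0.16,0,0,-0.3],
  ],
)

```text
clock: 32.48
tcp_pos: [568.5, 177.6, 268.8]
orientation: [[-0.001, 0.996, 0.092], [-0.0, 0.092, -0.996], [-1.0, -0.001, 0.0]]
ft_force: [0.3, -0.3, -0.4]
grip_width: 31.6
```

Call:
jog_arm(
  steps=[
    [0,0,0,-0.02,-0.04,0.04,0],
    [0,0,0,-0.04,-0.08,0.08,0],
    [0,0,0,-0.04,-0.08,0.08,0],
    [0,0,0,-0.04,-0.08,0.08,0],
  ],
)

```text
clock: 32.98
tcp_pos: [497.1, 90.8, 307.7]
orientation: [[0.001, 0.996, 0.092], [0.0, 0.092, -0.996], [-1.0, 0.001, -0.0]]
ft_force: [1.1, 0.3, -0.6]
grip_width: 45.9
```

```bash
python3 st.py
python3 - <<'E'
from h import *
m=eyes.camera_model('wrist');im=eyes.grab_frame('wrist');cv2.imwrite('pics/f.png',im)
S=lambda p:(((p[:2]-[568.2,178.0])@[.99572,.09237]).round(1),((p[:2]-[568.2,178.0])@[-.09237,.99572]).round(1))
def red(im):
    hsv=cv2.cvtColor(im,cv2.COLOR_BGR2HSV)
    return cv2.inRange(hsv,(0,130,40),(4,255,255))|cv2.inRange(hsv,(174,130,40),(180,255,255))
def corners(k):
    c=max(cv2.findContours(k,0,2)[0],key=cv2.contourArea).reshape(-1,2).astype(float)
    return c,cv2.boundingRect(c.astype(np.int32))
k=red(im);c,b=corners(k);print(b)
for p in cv2.boxPoints(cv2.minAreaRect(c.astype(np.int32))):print('wrist corner',p,S(onz(m,p,101)))
# seated corners predicted vs silhouette, side & scene
for n in('scene','side'):
    mm=eyes.camera_model(n);c,b=corners(red(eyes.grab_frame(n)));print(n,b,'pred:')
    for x,y in((-100,-25),(-100,25),(100,25),(100,-25)):
        q=proj(mm,[568.2+x*.99572-y*.09237,178+x*.09237+y*.99572,101]);d=np.linalg.norm(c-q,axis=1);print(q.round(1),'nearest',c[d.argmin()],d.min().round(1))
E
```

```text
stand -78.91849085282806 -80.66995804770717 [497.07044093  90.78518301 307.68152456] 45.93919918116648 [ 1.05841849  0.26149781 -0.6130721 ] 32.975
(189, 25, 51, 177)
wrist corner [188.34566   25.039062] (np.float64(99.1), np.float64(25.0))
wrist corner [233.27507  22.35672] (np.float64(101.4), np.float64(-24.6))
wrist corner [243.92278 200.70612] (np.float64(-99.0), np.float64(-30.5))
wrist corner [198.99336 203.38846] (np.float64(-102.4), np.float64(25.6))
scene (276, 158, 58, 33) pred:
[273.9 163.3] nearest [276. 163.] 2.1
[282.7 155.4] nearest [283. 158.] 2.7
[334.3 180.1] nearest [333. 181.] 1.6
[326.2 188.9] nearest [326. 190.] 1.1
side (240, 170, 71, 21) pred:
[243.  187.4] nearest [244. 188.] 1.2
[238.2 179.9] nearest [240. 181.] 2.1
[303.4 169.8] nearest [305. 171.] 2.0
[310.3 176.6] nearest [310. 178.] 1.5
```

Call:
jog_arm(
  steps=[
    [0,0,0,0,0,0,0],
    [0,0,0,0,0,0,0],
  ],
)

```text
clock: 33.38
tcp_pos: [496.8, 91.0, 306.7]
orientation: [[-0.001, 0.996, 0.093], [-0.0, 0.093, -0.996], [-1.0, -0.001, 0.0]]
ft_force: [0.2, 0.5, 0.3]
grip_width: 45.6
```

```bash
python3 -c "
from plant import ticket;print(ticket.job_done())"
```

```text
the job is handed in; nothing more can be done
None
```

The job is done and handed in at about 33 s of the 72 s allowed; no verdict was reported.

- **Lower layer:** I laid the black-capped tube on the bed, pressing with about 12 N at contact. I then pushed the chock until the force climbed to about 34 N against its stop. The overhead view showed both tubes at stand y = ±17 mm.
- **Top tube:** I set the orange-capped tube in the groove, with contact at the expected height and about 15 N. The next view showed it lying between the posts.
- **Keeper:** I centred it by sighting the far pin through its hole. It touched the posts at the computed height (tool at 107.9 mm), pressing with about 12 N.

**Last checks:** the plate corners seen in the scene and side cameras lay 1–3 pixels from the seated prediction. Three of the four corners from the wrist camera agreed within 2.5 mm; the fourth was 5.5 mm off, which I put down to the plate's side face being caught in the mask.

**Not checked or slightly off:** I had used all my picture views, so the seated keeper was checked by numbers only. I did not re-measure the chock after pushing it. In the overhead view after the push, its wedges read about 2 mm from the exact expected position, within camera accuracy. I did not re-measure the other bench items at the end, but no move came near them.

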